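# Couple the trailer hitch to the test ball and latch it

## Task

Lift the small trailer coupler out of its wooden cradle, where only its nose is free to grip, and set it down flat and right way up on the bare bench top, its red latch lever still raised. Let go, take it again by the drawbar (the stand's yellow cheeks leave no room at the nose) and lower its socket gently onto the ball of the blue stand until it is fully seated, with the drawbar lying on the rubber rest. Then press the red lever all the way down to latch it, without disturbing the things lying around.

Things in the scene. Friction and masses are not known exactly. Their poses are not given: they have to be found in the camera images.
- coupler: Loose trailer coupler, 0.3 to 0.55 kg: light aluminium nose block, dark square drawbar tube. Origin: centre of the open socket mouth on the flat underside (nose and tube share it, so it stands flat); x points to the nose, z up. Nose x -29 to 29, y -27 to 27, z 0 to 44, low dome on top to 50. Tube x -165 to -29, y -17 to 17, z 0 to 34; rivet heads on top 3 mm proud. All mm.
- nose_grip (a point): point inside the nose where it is gripped across its 54 mm width: coupler x 4, y 0, z 22 mm. In the cradle the tube lies between rails 6 mm higher than it, so only the nose can be gripped; between the stand's cheeks there is no room for fingers beside the nose, only beside the tube.
- socket (a point): where the ball's centre lies when seated: on the coupler's z axis, 16 mm above the mouth; axes as the coupler's. The socket is open below, 42.5 mm (along x) by 44 mm wide, 36 mm deep, for a 40 mm ball.
- drawbar_grip (a point): point inside the drawbar where it is best gripped across its 34 mm width: coupler x -130, y 0, z 22 mm (12 mm below the tube's top)
- lever (a joint): latch lever on the coupler, rad: 0 = fully down (latched, lying along the drawbar), grows as it rises, stop at 0.87; starts raised at 0.65 to 0.85. Hinge along the coupler's y axis at coupler x -32, z 38 mm; friction holds it where it is left (about 3 N at its end moves it). A pawl on it swings under the seated ball; off its seat the ball can block it.
- lever_pad (a point): centre of the top face of the red pad (28 mm long, 22 mm wide, 9 mm thick) at the lever's free end, where it is pressed; 50 mm behind and 11 mm above the hinge when the lever is down (coupler x -82, z 49 mm), and swings round the hinge: up to coupler x -56, z 83 mm when fully raised
- stand: fixed stand: blue base 165 x 104 x 10 mm (stand x -120 to 45). Origin at the underside, below the ball; x points to where the coupler's nose shall point, z up. Two yellow upright cheeks beside the ball (x -27 to 27, inner faces at y -32.5 and 32.5, flared outward at the top, up to z 101 mm). Black rubber drawbar rest 28 x 30 mm, centre x -94, y 0, top z 45 mm.
- ball (a point): centre of the 40 mm steel ball, 61 mm above the bench, on an 18 mm stem; axes as the stand's. Seated, the coupler's socket point is here and its underside is at z 45 mm.
- cradle: fixed wooden cradle: plate 222 x 100 x 8 mm (cradle x -172 to 50), origin at its underside below the place of the coupler's socket, x along the coupler; two rails (x -168 to -34, inner faces at y -20.5 and 20.5, outer faces at y -36.5 and 36.5), tops at z 48 mm. Open above: the coupler lifts straight up.
- bearing: bystander: steel ball bearing lying flat, 52 mm across, 15 mm high; origin at the centre of its underside
- hex_nut: bystander: steel hex nut lying flat, 30 x 34 x 16 mm; origin at the centre of its underside
- driver_red: bystander: screwdriver with a red handle, 212 mm long along its y, 30 mm thick; origin at the centre of its underside
- hammer: bystander: hammer with a wooden handle, lying flat, 266 mm long along its y, head 97 mm across, 26 mm high; origin at the centre of its underside

How it is judged:
By the outcome, as a careful person would: the job done as asked, in the order asked, and still so for the second after the job is handed in, with the robot touching nothing.
It also fails if it takes over 67 s, if anything falls off the work surface, if the arm or the gripper's body presses on something with over 40 N, if the wrist force passes 120 N, or if a joint passes its speed limit or range.

## Robot

A 7-joint arm with a two-finger parallel gripper is mounted at the origin on a cart in front of the work surface, level with it; the furniture and walls round the work are solid. World frame = base frame: x ahead of the robot, y to its left, z up, the work surface at z = 0. Lengths are in m, angles in rad, forces in N, time in s.
With the tool pointing down it reaches from about 0.425 to 0.925 m from the base axis. Payload 6.8 kg.
Tool frame: the origin (TCP) lies at the very end of the fingers, on their centre line; the grasp point (between the pads) lies 19 mm behind it; z points along the fingers, y is the line along which they close (so a half turn about z gives the same grasp; the last joint's range is limited). The gripper opens to 85 mm and grips with 20 to 120 N. Pads are 22 mm wide; open, the fingers measure 114 mm over their backs; the gripper's body (76 mm by 85 mm) begins 54 mm behind the grasp point. The pads swing forward as they close: fully open they stand 13 mm farther back than shut.
Start: joints at [1.225, 0.477, 0.022, 1.555, -0.011, 1.109, -0.083], TCP at [0.159, -0.656, 0.231] pointing down, gripper open.
Joint ranges: [-2.96, 2.96], [-0.34, 2.1], [-1.41, 1.46], [0.24, 2.44], [-1.37, 4.51], [0.17, 1.92], [-2.96, 2.96]. Speed limits (rad/s): [2.39, 2.39, 3.14, 3.14, 3.14, 3.14, 3.14].

## Interface

Orientations are given as a unit quaternion [w, x, y, z].
In Python, from station import bot gives the robot as it stands.
- The arm moves only by the tool jog_arm, never from a script. Its argument "motion" is a list of rows, each a list of 7 numbers: the turn, a rotation vector about the tool's x, y, z in rad, then the shift along the tool's x, y, z in mm, then the finger opening in mm, from 0 to 85.4. A call has 1 to 10 rows; each row is the pose to reach, as a shift and turn from the pose commanded when the call began, along the tool's axes at that moment; what a row does not reach only later rows make up. A row lasts 1/8 s, in which the tool goes at most 62.5 mm and 10.7 degrees, less where a joint would pass 70% of its speed; a pose out of reach is approached as far as the arm can. A call with a gripper value outside its range is refused whole. The fingers move at their own pace and stop on an object; "grip_force" is the grip in N (left out, the last holds). Time passes only in rows, so rows that repeat a pose let the fingers close. It gives the time, the measured TCP pose, the force, the opening and the grip force at its end, in the units of the state.
- bot.get_obs(): the state, without advancing time (a new reading comes with each control period).
- bot.read_camera(name): name is "scene" or "top" or "wrist"; returns a dict with "pixels" (480x640x3 uint8, red, green, blue), "camera_matrix" (3x3 intrinsics, pixels), "T" (4x4, takes a point from camera to world coordinates); the wrist camera has in their place "tool_from_camera" (4x4, takes a point from camera to tool coordinates, whose origin is the TCP and whose axes are the flange's). Camera axes: x right, y down, z forward; pixel columns grow to the right and rows downward; lengths in m; the calibration is good to about 2 mm. The wrist camera is an equidistant fisheye: a pixel r from the principal point sees the ray r / f radians off the axis. A picture is of the moment at which its call begins: read the wrist's pose just before it. There is no depth.
- bot.hand_in(): hands the job in; it is judged then, once.
Trained networks look in a picture, given as the dict that the camera call returned (one of the last four; its "shot" number tells which), for a name from the list of things; names that differ only in an ending like _2 or _b are one class to them, and where a whole thing is asked for, a point or a joint stands for the part that bears it (a point fixed in the world has none). Each returns a list of dicts, best first, with "score" (0 to 1); they miss things now and then, are a little off and sometimes report something else, mostly with a low value. They report only what shows in the picture. A call takes as long as a camera call.
- bot.spot_in(thing, picture): "xy" ([column, row] in pixels, amid what is visible of it).
- bot.tip_of(thing, picture): "xy" ([column, row] in pixels: a listed point, or the origin of a listed thing).
The state is a dict: "t": time; "q": joint angles; "joint_vel": joint speeds; "joint_torque": joint torques, N m; "eef_pos": TCP position; "tool_rot": TCP orientation; "contact_force": force on the tool from outside, world axes, zero at the start; "torque": the same for the moment, N m; "gripper_width": opening from 0.0 (shut) to 1.0 (fully open); "grasp_force": force on a finger pad.
Only numpy, scipy, OpenCV 4.12 (cv2) and the standard library are available. Lean on these libraries where they do the work, as an engineer would, in place of code of your own. Each camera call takes 0.05 s, during which the arm holds its last target. There are 200 camera calls.

## Working session

There is one attempt and no reset: what is moved stays moved. The work goes in short steps, Python scripts to look and compute and a tool call to move; the robot and the scene stay as the last step left them, time stands still between calls to the robot, and variables do not carry over. Pictures are saved under pics/ and viewed, at most 10 in all, crops included, and the job is handed in when it is done.

Besides the shell and the picture viewer there is one more tool, called in YAML: its name, and indented under it one key for each argument. jog_arm: Moves the arm, as the interface text tells. Its arguments: {"type":"object","properties":{"motion":{"type":"array"},"grip_force":{"type":"number"}},"required":["motion"]}

```bash
ls; mkdir -p pics; cat > h.py <<'E'
import numpy as np, cv2
from station import bot
from scipy.spatial.transform import Rotation as R
def Rq(q): return R.from_quat([q[1],q[2],q[3],q[0]])
def ray(p,xy):
    K=np.array(p["camera_matrix"]); d=np.linalg.inv(K)@[xy[0],xy[1],1]
    T=np.array(p["T"]); return T[:3,3],T[:3,:3]@d
def onz(p,xy,z):
    o,d=ray(p,xy); return o+d*(z-o[2])/d[2]
def proj(p,P):
    T=np.array(p["T"]); c=T[:3,:3].T@(np.array(P)-T[:3,3]); u=np.array(p["camera_matrix"])@c; return u[:2]/u[2]
def tri(pts):
    A=np.zeros((3,3));b=np.zeros(3)
    for p,xy in pts:
        o,d=ray(p,xy); d=d/np.linalg.norm(d); M=np.eye(3)-np.outer(d,d); A+=M;b+=M@o
    return np.linalg.solve(A,b)
def save(p,n): cv2.imwrite("pics/"+n,p["pixels"][:,:,::-1])
E
python3 - <<'E'
from h import *
np.set_printoptions(precision=4,suppress=True)
o=bot.get_obs(); print({k:np.round(v,3) for k,v in o.items()})
s=bot.read_camera("scene"); t=bot.read_camera("top")
cv2.imwrite("pics/a.png",s["pixels"][:,:,::-1]);cv2.imwrite("pics/b.png",t["pixels"][:,:,::-1])
for n in ["coupler","nose_grip","socket","drawbar_grip","lever_pad","stand","ball","cradle","bearing","hex_nut","driver_red","hammer"]:
    r=[]
    for p in (s,t):
        d=bot.tip_of(n,p); r.append(d[0] if d else None)
    print(n,[(np.round(x["xy"]),round(x["score"],2)) if x else None for x in r], tri([(p,x["xy"]) for p,x in zip((s,t),r)]) if all(r) else "", onz(t,r[1]["xy"],0) if r[1] else "")
print(t["T"],s["T"])
E
```

```text
pics
{'t': np.float64(0.0), 'q': array([ 1.225,  0.478,  0.022,  1.556, -0.011,  1.109, -0.083]), 'joint_vel': array([ 0.   , -0.001, -0.   , -0.   , -0.   ,  0.   ,  0.001]), 'joint_torque': array([  0.001, -59.645,   1.608, -28.119,   0.012,   0.009,  -0.   ]), 'eef_pos': array([ 0.159, -0.655,  0.23 ]), 'tool_rot': array([-0.001,  0.993,  0.119, -0.   ]), 'contact_force': array([-1.424,  0.152, -0.395]), 'torque': array([0.046, 0.04 , 0.009]), 'grasp_force': np.float64(0.0), 'gripper_width': np.float64(0.998)}
coupler [(array([407., 220.]), 0.86), (array([448., 239.]), 0.71)] [ 0.6226 -0.2659 -0.0082] [ 0.6181 -0.2692  0.    ]
nose_grip [(array([411., 211.]), 0.66), (array([450., 236.]), 0.91)] [ 0.6214 -0.2677  0.0219] [ 0.6234 -0.275   0.    ]
socket [(array([411., 212.]), 0.75), (array([450., 239.]), 0.85)] [ 0.6162 -0.2649  0.026 ] [ 0.6187 -0.2733  0.    ]
drawbar_grip [(array([435., 243.]), 0.66), (array([450., 300.]), 0.74)] [ 0.4891 -0.255   0.0281] [ 0.4867 -0.2667  0.    ]
lever_pad [(array([427., 209.]), 0.44), (array([454., 262.]), 0.6)] [ 0.5586 -0.2597  0.0809] [ 0.5
[... 409 characters left out ...]
., 185.]), 0.82)] [ 0.747   0.0177 -0.0157] [0.7418 0.0153 0.    ]
hex_nut [(array([356., 306.]), 0.75), (array([323., 334.]), 0.54)] [ 0.4193  0.0031 -0.0015] [0.4197 0.0036 0.    ]
driver_red [(array([398., 190.]), 0.73), (array([459., 179.]), 0.9)] [ 0.753  -0.3059 -0.0143] [ 0.7508 -0.3     0.    ]
hammer [(array([198., 243.]), 0.85), (array([201., 182.]), 0.71)] [ 0.7571  0.2685 -0.0102] [0.7529 0.2627 0.    ]
[[-0.0183 -0.9899  0.1407  0.4336]
 [-0.9997  0.0159 -0.0179  0.0185]
 [ 0.0155 -0.141  -0.9899  1.2323]
 [ 0.      0.      0.      1.    ]] [[-0.4151 -0.6436  0.643  -0.1073]
 [-0.9096  0.2792 -0.3078  0.3427]
 [ 0.0186 -0.7126 -0.7013  0.8049]
 [ 0.      0.      0.      1.    ]]
```

View pics/a.png

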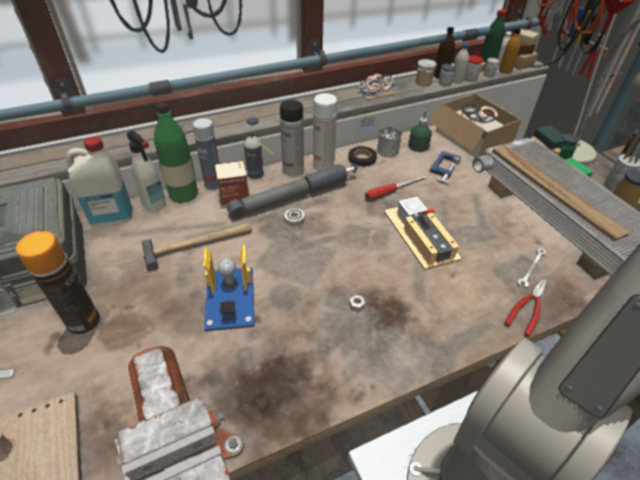

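View pics/b.png

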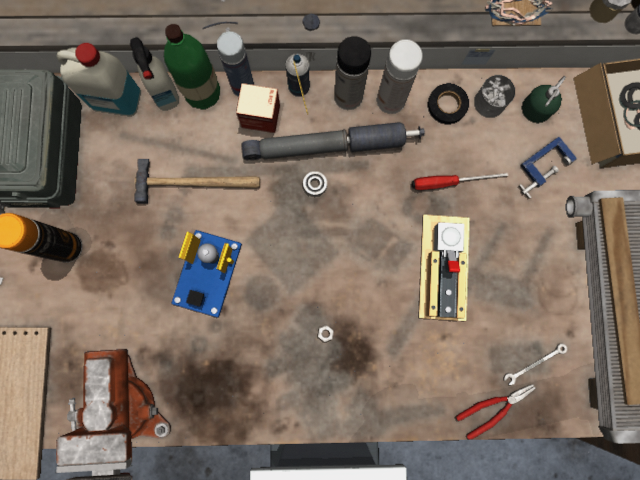

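The scene view shows the cradle and coupler near px (420,230), with the red lever raised. The stand is near (228,295), the hex nut at (357,302) and the hammer at (195,245). In the top view the coupler nose is at (452,237), the ball at (208,253) and the rest at (195,298). The network points match the pictures, so I'll move to hover over the cradle.

jog_arm:
  motion:
    - [0,0,0.05,50,-50,-25,85]
    - [0,0,0.1,100,-100,-50,85]
    - [0,0,0.15,150,-140,-50,85]
    - [0,0,0.2,200,-180,-50,85]
    - [0,0,0.24,260,-205,-50,85]
    - [0,0,0.24,320,-225,-50,85]
    - [0,0,0.24,380,-245,-50,85]
    - [0,0,0.24,440,-265,-50,85]
    - [0,0,0.24,492,-282,-50,85]
    - [0,0,0.24,492,-282,-50,85]
  grip_force: 50

```text
t: 2.55
eef_pos: [0.574, -0.262, 0.2811]
tool_rot: [-0.001, 1.0, 0.002, 0.001]
contact_force: [-0.3, -0.1, -0.3]
gripper_width: 0.996
grasp_force: 0.0
```

```bash
cat >> h.py <<'E'
def wrist():
    o=bot.get_obs(); w=bot.read_camera("wrist")
    T=np.eye(4);T[:3,:3]=Rq(o["tool_rot"]).as_matrix();T[:3,3]=o["eef_pos"]
    w["W"]=T@np.array(w["tool_from_camera"]); return o,w
def wray(w,xy):
    K=np.array(w["camera_matrix"]); a=(np.array(xy)-K[:2,2])/[K[0,0],K[1,1]]; r=np.linalg.norm(a)+1e-12
    d=np.r_[np.sin(r)*a/r,np.cos(r)]; return w["W"][:3,3],w["W"][:3,:3]@d
def wz(w,xy,z):
    o,d=wray(w,xy); return o+d*(z-o[2])/d[2]
def rectify(w,z,x0,y0,half,n=600):
    # orthophoto of plane z: columns = -y, rows = -x ; scale n/(2 half)
    s=2*half/n; r,c=np.mgrid[0:n,0:n]; P=np.stack([x0+half-r*s,y0+half-c*s,np.full(r.shape,z)],-1)
    C=(P-w["W"][:3,3])@w["W"][:3,:3]; rho=np.hypot(C[...,0],C[...,1]); th=np.arctan2(rho,C[...,2]); K=np.array(w["camera_matrix"])
    return cv2.remap(w["pixels"],(K[0,2]+K[0,0]*th*C[...,0]/rho).astype(np.float32),(K[1,2]+K[1,1]*th*C[...,1]/rho).astype(np.float32),1)
def go(x,y,z,yaw,ref=None):
    # tool-frame shift/turn from the measured pose to a tool-down pose with tool x at yaw
    o=bot.get_obs(); A=Rq(o["tool_rot"]); B=R.from_euler("z",yaw)*R.from_euler("x",np.pi)
    print("turn",(A.inv()*B).as_rotvec().round(4),"shift mm",(A.inv().apply(np.array([x,y,z])-o["eef_pos"])*1000).round(1))
E
python3 - <<'E'
from h import *
np.set_printoptions(precision=4,suppress=True)
o,w=wrist(); print(o["t"],o["eef_pos"],o["tool_rot"],o["gripper_width"]); save(w,"w1.png")
print(w["W"])
for n,z in [("nose_grip",.03),("socket",.024),("drawbar_grip",.03),("lever_pad",.088),("cradle",0)]:
    d=bot.tip_of(n,w)
    if d: print(n,d[0],wz(w,d[0]["xy"],z))
cv2.imwrite("pics/r1.png",rectify(w,.052,.56,-.265,.13)[:,:,::-1])
E
```

```text
2.55 [ 0.574  -0.262   0.2811] [-0.0009  1.      0.0018  0.0006] 0.9961100519593014
[[ 0.0044 -0.9561 -0.2929  0.6483]
 [-1.     -0.005   0.0012 -0.2624]
 [-0.0026  0.2929 -0.9561  0.4229]
 [ 0.      0.      0.      1.    ]]
nose_grip {'xy': [322.1, 152.7], 'score': 0.86} [ 0.6214 -0.2677  0.03  ]
socket {'xy': [316.5, 156.8], 'score': 0.56} [ 0.6166 -0.2618  0.024 ]
drawbar_grip {'xy': [305.8, 274.4], 'score': 0.87} [ 0.4841 -0.2502  0.03  ]
lever_pad {'xy': [310.2, 230.8], 'score': 0.76} [ 0.5525 -0.2563  0.088 ]
```

View pics/r1.png

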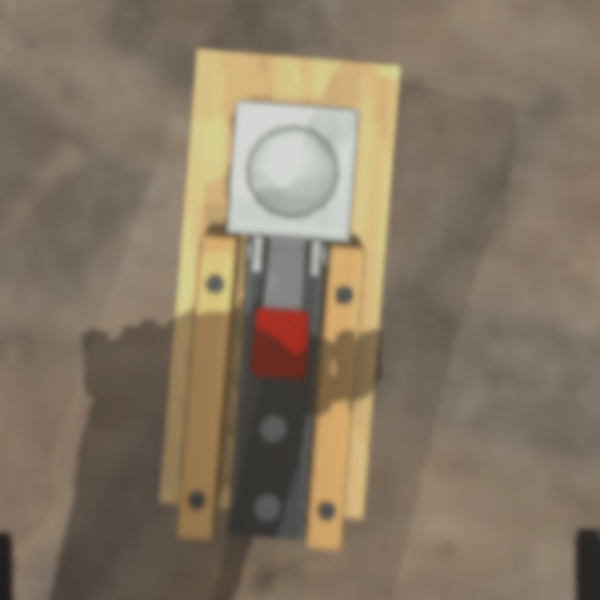

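The orthophoto of the nose-top plane shows the nose centre at (293,171) and the red pad at (280,345). The rails tilt to a yaw of about -0.078. That puts the coupler origin near (0.616,-0.262).

```bash
python3 - <<'E'
from h import *
print(bot.get_obs()["eef_pos"],bot.get_obs()["joint_vel"].max())
go(.6238,-.2626,.10,-.078); go(.6238,-.2626,.012,-.078)
E
```

```text
[ 0.56906092 -0.26824598  0.2813594 ] 0.003521091023029506
turn [0.0011 0.0008 0.0725] shift mm [ 54.9  -6.1 181.3]
turn [0.0011 0.0008 0.0725] shift mm [ 54.9  -6.2 269.3]
```

jog_arm:
  motion:
    - [0,0,0.072,25,-3,40,85]
    - [0,0,0.072,25,-3,80,85]
    - [0,0,0.072,25,-3,100,85]
    - [0,0,0.072,25,-3,100,85]
    - [0,0,0.072,25,-3,100,85]

```text
t: 3.48
eef_pos: [0.5963, -0.2641, 0.1832]
tool_rot: [0.001, 0.999, -0.038, 0.001]
contact_force: [0.3, -0.1, -0.0]
gripper_width: 0.998
grasp_force: 0.0
```

```bash
python3 - <<'E'
from h import *
np.set_printoptions(precision=4,suppress=True)
for i in range(2):
    o,w=wrist(); print(o["t"],o["eef_pos"],o["tool_rot"],abs(o["joint_vel"]).max())
for n,z in [("nose_grip",.03),("socket",.024),("drawbar_grip",.03),("lever_pad",.088)]:
    d=bot.tip_of(n,w)
    if d: print(n,d[0],wz(w,d[0]["xy"],z))
im=rectify(w,.052,.56,-.265,.13); cv2.imwrite("pics/r2.png",im[:,:,::-1])
go(.6238,-.2626,.012,-.078)
E
```

```text
3.475 [ 0.5963 -0.2641  0.1832] [ 0.0005  0.9993 -0.0376  0.0012] 0.010068376491013161
3.525 [ 0.5966 -0.2639  0.1834] [ 0.0006  0.9993 -0.0375  0.0015] 0.003534950162620871
nose_grip {'xy': [310.6, 193.0], 'score': 0.58} [ 0.6188 -0.2615  0.03  ]
drawbar_grip {'xy': [313.5, 337.3], 'score': 0.7} [ 0.4847 -0.2535  0.03  ]
lever_pad {'xy': [310.1, 297.7], 'score': 0.95} [ 0.5545 -0.2569  0.088 ]
turn [ 0.0004 -0.0013  0.0038] shift mm [ 27.3  -2.8 170.2]
```

View pics/r2.png

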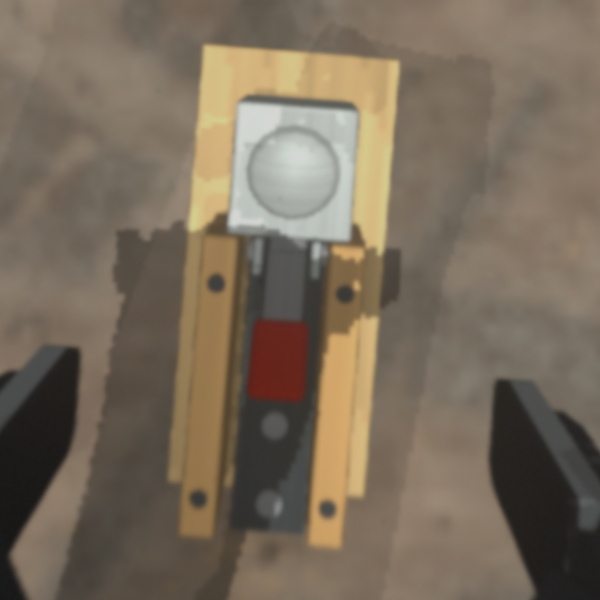

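The second orthophoto agrees: nose centre (293,171), red pad (279,360), rail screws parallel to the tube. The coupler pose is confirmed, so I'll descend.

jog_arm:
  motion:
    - [0,0,0.004,27,-3,30,85]
    - [0,0,0.004,27,-3,70,85]
    - [0,0,0.004,27,-3,110,85]
    - [0,0,0.004,27,-3,145,85]
    - [0,0,0.004,27,-3,165,85]
    - [0,0,0.004,27,-3,170,85]
    - [0,0,0.004,27,-3,170,85]

```text
t: 4.65
eef_pos: [0.6237, -0.2623, 0.0122]
tool_rot: [0.0, 0.999, -0.039, 0.001]
contact_force: [0.4, 0.8, -0.9]
gripper_width: 0.995
grasp_force: 0.0
```

```bash
python3 - <<'E'
from h import *
go(.6238,-.2626,.012,-.078);o=bot.get_obs();print(o["eef_pos"],o["contact_force"])
E
```

```text
turn [ 0.0003 -0.0014 -0.0002] shift mm [0.2 0.3 0.2]
[ 0.62366924 -0.26233315  0.01219731] [ 0.37657971  0.80163817 -0.8818923 ]
```

jog_arm:
  motion:
    - [0,0,0,0,0,0,70]
    - [0,0,0,0,0,0,56]
    - [0,0,0,0,0,0,45]
    - [0,0,0,0,0,0,30]
    - [0,0,0,0,0,0,30]
    - [0,0,0,0,0,0,30]
    - [0,0,0,0,0,-5,30]
    - [0,0,0,0,0,-12,30]
    - [0,0,0,0,0,-12,30]
  grip_force: 100

```text
t: 5.78
eef_pos: [0.6231, -0.2622, 0.0237]
tool_rot: [0.0, 0.999, -0.039, 0.0]
contact_force: [-0.6, -0.5, -5.3]
gripper_width: 0.62
grasp_force: 105.3
```

jog_arm:
  motion:
    - [0,0,0,0,0,-25,30]
    - [0,0,0,0,0,-55,30]
    - [0,0,0,0,-10,-80,30]
    - [0,0,0,3,-45,-85,30]
    - [0,0,0,6,-90,-85,30]
    - [0,0,0,9,-135,-85,30]
    - [0,0,0,10,-170,-70,30]
    - [0,0,0,10,-183,-45,30]
    - [0,0,0,10,-183,-20,30]
    - [0,0,0,10,-183,-20,30]

```text
t: 7.02
eef_pos: [0.645, -0.0802, 0.041]
tool_rot: [0.0, 0.999, -0.039, -0.003]
contact_force: [0.1, -0.4, -3.9]
gripper_width: 0.621
grasp_force: 107.1
```

```bash
python3 - <<'E'
from h import *
np.set_printoptions(precision=4,suppress=True)
o=bot.get_obs();print(o["eef_pos"],o["contact_force"],o["torque"],o["grasp_force"])
t=bot.read_camera("top"); s=bot.read_camera("scene"); _,w=wrist()
a=s["pixels"][150:350,230:480]; cv2.imwrite("pics/c.png",cv2.resize(a,None,fx=3,fy=3,interpolation=2)[:,:,::-1])
for n in ["nose_grip","drawbar_grip","lever_pad"]:
    r=[bot.tip_of(n,p) for p in(s,t)]
    if all(r): print(n,tri([(s,r[0][0]["xy"]),(t,r[1][0]["xy"])]))
E
```

```text
[ 0.645  -0.0802  0.041 ] [ 0.104  -0.3576 -3.9402] [-0.0157 -0.147  -0.0123] 107.10680365562439
nose_grip [ 0.6469 -0.0844  0.0462]
drawbar_grip [ 0.5069 -0.0709  0.062 ]
lever_pad [ 0.5767 -0.0753  0.1124]
```

View pics/c.png

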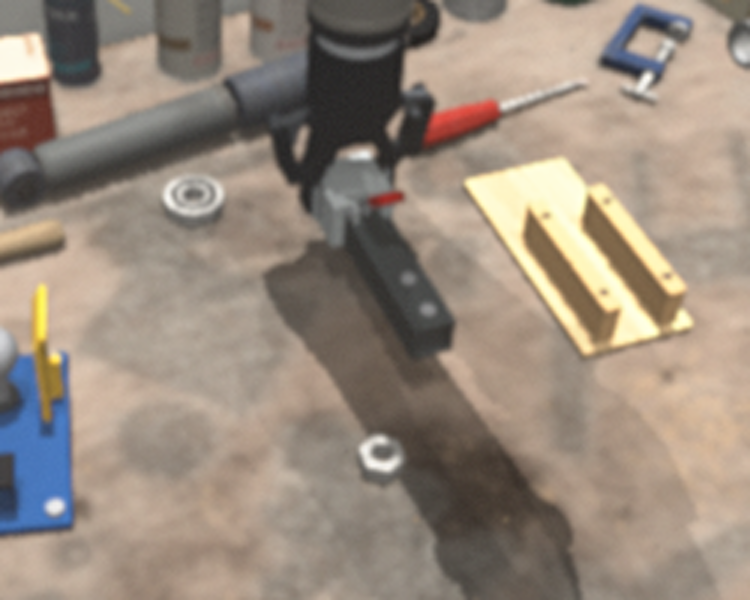

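The crop shows the coupler held level, the red lever still raised at (385,200), and clear bench below. The hex nut at (380,455) is out of the way. I'll lower the coupler.

jog_arm:
  motion:
    - [0,0,0,0,0,15,30]
    - [0,0,0,0,0,28,30]
    - [0,0,0,0,0,34,30]
    - [0,0,0,0,0,35.5,30]
    - [0,0,0,0,0,36.5,30]

```text
t: 8.1
eef_pos: [0.6474, -0.0805, 0.0069]
tool_rot: [0.0, 0.999, -0.039, 0.0]
contact_force: [0.3, -0.0, -4.8]
gripper_width: 0.616
grasp_force: 107.5
```

jog_arm:
  motion:
    - [0,0,0,0,0,0,30]
    - [0,0,0,0,0,0.5,30]
    - [0,0,0,0,0,1,30]

```text
t: 8.48
eef_pos: [0.6473, -0.0805, 0.006]
tool_rot: [0.0, 0.999, -0.039, 0.0]
contact_force: [-0.0, 0.5, -4.9]
gripper_width: 0.618
grasp_force: 107.5
```

jog_arm:
  motion:
    - [0,0,0,0,0,1,30]
    - [0,0,0,0,0,2,30]
    - [0,0,0,0,0,2,30]

```text
t: 8.85
eef_pos: [0.6473, -0.0805, 0.0047]
tool_rot: [0.0, 0.999, -0.039, 0.0]
contact_force: [-3.0, -0.4, 5.8]
gripper_width: 0.622
grasp_force: 108.8
```

jog_arm:
  motion:
    - [0,0,0,0,0,0,60]
    - [0,0,0,0,0,0,85]
    - [0,0,0,0,0,0,85]
    - [0,0,0,0,0,0,85]
    - [0,0,0,0,0,-20,85]
    - [0,0,0,0,0,-60,85]
    - [0,0,0,0,0,-110,85]
    - [0,0,0,-30,-30,-160,85]
    - [0,0,0,-60,-60,-200,85]
    - [0,0,0,-80,-100,-230,85]

```text
t: 10.1
eef_pos: [0.5747, 0.0258, 0.2376]
tool_rot: [0.0, 0.999, -0.04, 0.002]
contact_force: [1.1, 1.3, -0.3]
gripper_width: 0.991
grasp_force: 0.0
```

```bash
python3 - <<'E'
from h import *
go(.52,.245,.24,-.2)
E
```

```text
turn [-0.0002 -0.0036  0.1203] shift mm [ -71.9 -214.1   -2.7]
```

jog_arm:
  motion:
    - [0,0,0.06,-20,-60,0,85]
    - [0,0,0.12,-40,-115,0,85]
    - [0,0,0.12,-60,-170,0,85]
    - [0,0,0.12,-72,-214,0,85]
    - [0,0,0.12,-72,-214,0,85]
    - [0,0,0.12,-72,-214,0,85]

```text
t: 10.85
eef_pos: [0.5204, 0.2438, 0.2347]
tool_rot: [0.0, 0.995, -0.099, 0.001]
contact_force: [0.1, -1.1, 1.0]
gripper_width: 0.998
grasp_force: 0.0
```

```bash
python3 - <<'E'
from h import *
np.set_printoptions(precision=4,suppress=True)
o,w=wrist(); print(o["t"],o["eef_pos"],abs(o["joint_vel"]).max())
for n,z in [("ball",.061),("stand",0)]:
    for d in bot.tip_of(n,w)[:1]: print(n,d,wz(w,d["xy"],z))
a=rectify(w,.045,.55,.25,.13,800)[:600]; cv2.imwrite("pics/s.png",a[:,:,::-1])
# detections of coupler on the bench too
s=bot.read_camera("scene"); t=bot.read_camera("top")
for n in ["coupler","nose_grip","socket","drawbar_grip","lever_pad","ball","stand"]:
    r=[bot.tip_of(n,p) for p in(s,t)]
    if all(r): print(n,tri([(s,r[0][0]["xy"]),(t,r[1][0]["xy"])]))
E
```

```text
10.85 [0.5204 0.2438 0.2347] 0.022822280484374204
ball {'xy': [306.9, 134.8], 'score': 0.87} [0.5886 0.2377 0.061 ]
stand {'xy': [307.5, 136.1], 'score': 0.74} [0.5863 0.2391 0.    ]
coupler [ 0.6402 -0.0815 -0.0042]
nose_grip [ 0.6375 -0.0789  0.0247]
socket [ 0.6398 -0.0769  0.0268]
drawbar_grip [ 0.5111 -0.0685  0.0128]
lever_pad [ 0.5731 -0.0791  0.0751]
ball [0.5934 0.2382 0.0557]
stand [ 0.588   0.2425 -0.0082]
```

View pics/s.png

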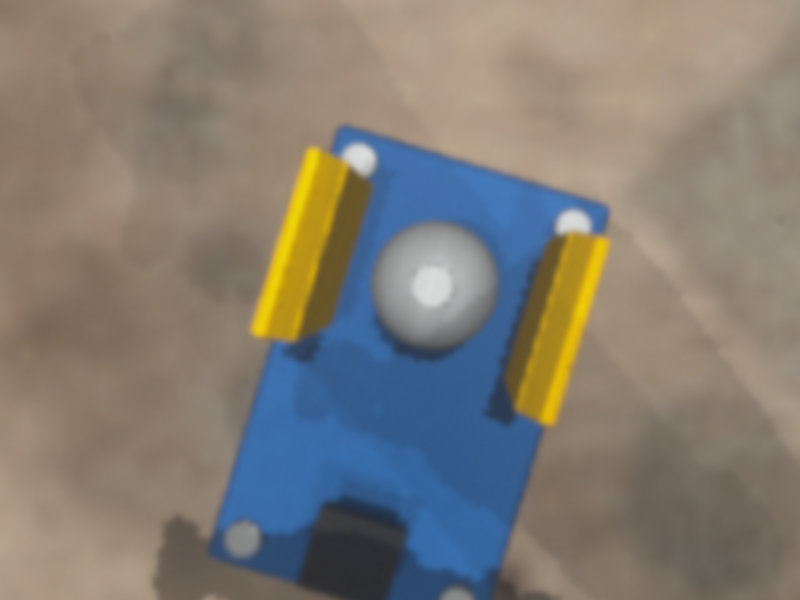

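The orthophoto at z 0.045 shows the ball centre at (435,286). The blue base edges run at yaw -0.295, and the rest is at (352,560), matching the model. That puts the ball at about (0.5875,0.2383). Back to the coupler.

jog_arm:
  motion:
    - [0,0,-0.03,8,50,0,85]
    - [0,0,-0.06,16,105,0,85]
    - [0,0,-0.12,26,160,5,85]
    - [0,0,-0.12,36,215,10,85]
    - [0,0,-0.12,46,270,15,85]
    - [0,0,-0.12,52,310,15,85]
    - [0,0,-0.12,52,310,15,85]
    - [0,0,-0.12,52,310,15,85]

```text
t: 12.8
eef_pos: [0.5102, -0.0689, 0.2189]
tool_rot: [-0.0, 0.999, -0.039, 0.0]
contact_force: [-0.0, 1.1, 0.7]
gripper_width: 0.996
grasp_force: 0.0
```

```bash
python3 - <<'E'
from h import *
np.set_printoptions(precision=4,suppress=True)
o,w=wrist(); print(o["t"],o["eef_pos"],abs(o["joint_vel"]).max(),w["W"][:3,3])
for n,z in [("nose_grip",.022),("drawbar_grip",.022),("lever_pad",.076)]:
    for d in bot.tip_of(n,w)[:1]: print(n,d,wz(w,d["xy"],z))
a=rectify(w,.034,.56,-.075,.13,800)[:600]; cv2.imwrite("pics/k.png",a[:,:,::-1])
go(.508,-.070,.10,-.078);go(.508,-.070,.004,-.078)
E
```

```text
12.8 [ 0.5102 -0.0689  0.2189] 0.017176374171149124 [ 0.5845 -0.0752  0.3605]
nose_grip {'xy': [317.6, 63.8], 'score': 0.83} [ 0.6423 -0.0805  0.022 ]
drawbar_grip {'xy': [315.6, 211.1], 'score': 0.98} [ 0.5068 -0.0682  0.022 ]
lever_pad {'xy': [317.6, 134.3], 'score': 0.97} [ 0.5788 -0.0754  0.076 ]
turn [-0.0003 -0.0001  0.0022] shift mm [ -2.2   1.9 118.9]
turn [-0.0003 -0.0001  0.0022] shift mm [ -2.2   1.9 214.9]
```

View pics/k.png

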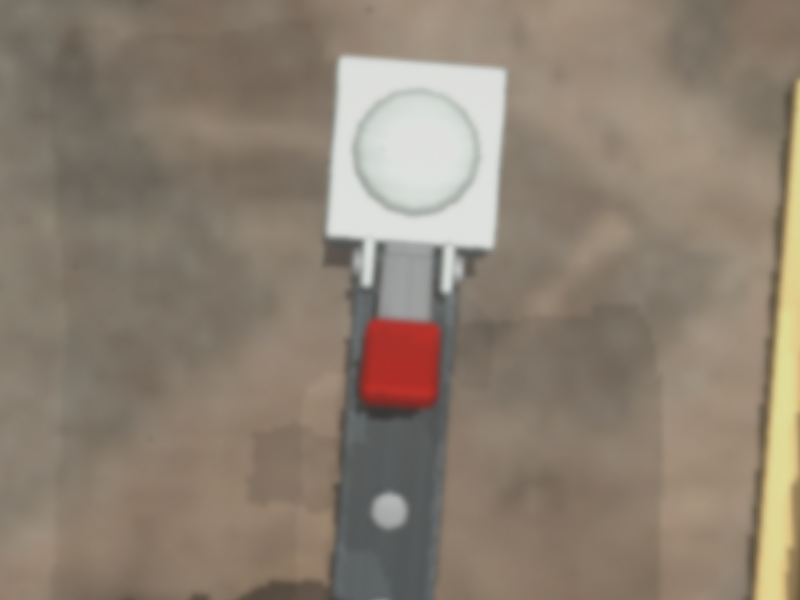

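The view shows the coupler flat on the bench, nose centre at (416,152) and lever raised at (400,362). Its origin is about (0.639,-0.080) at yaw -0.075, as predicted. I'll descend on the drawbar.

jog_arm:
  motion:
    - [0,0,0,-2.5,2,45,85]
    - [0,0,0,-2.5,2,95,85]
    - [0,0,0,-2.5,2,140,85]
    - [0,0,0,-2.5,2,180,85]
    - [0,0,0,-2.5,2,205,85]
    - [0,0,0,-2.5,2,214,85]
    - [0,0,0,-2.5,2,214,85]
    - [0,0,0,-2.5,2,214,85]

```text
t: 14.0
eef_pos: [0.5084, -0.0714, 0.0059]
tool_rot: [0.0, 0.999, -0.039, 0.001]
contact_force: [0.4, -0.8, 0.6]
gripper_width: 0.992
grasp_force: 0.0
```

```bash
python3 - <<'E'
from h import *
o=bot.get_obs();print(o["eef_pos"],o["contact_force"]);go(.5075,-.0703,.004,-.075)
E
```

```text
[ 0.50840554 -0.07139443  0.00586553] [ 0.43030381 -0.83710904  0.58418592]
turn [-0.     -0.0019 -0.0029] shift mm [-1.  -1.   1.9]
```

jog_arm:
  motion:
    - [0,0,-0.003,0,-1,1,70]
    - [0,0,-0.003,0,-1,1,55]
    - [0,0,-0.003,0,-1,1,40]
    - [0,0,-0.003,0,-1,1,25]
    - [0,0,-0.003,0,-1,1,10]
    - [0,0,-0.003,0,-1,1,10]
    - [0,0,-0.003,0,-1,1,10]
    - [0,0,-0.003,0,-1,1,10]
  grip_force: 118

```text
t: 15.0
eef_pos: [0.5076, -0.0706, 0.0044]
tool_rot: [0.0, 0.999, -0.037, 0.0]
contact_force: [-3.0, 1.3, 6.6]
gripper_width: 0.379
grasp_force: 117.1
```

```bash
python3 - <<'E'
from h import *
o=bot.get_obs();print(o["eef_pos"],o["tool_rot"],o["contact_force"])
E
```

```text
[ 0.50764462 -0.0705521   0.00440255] [ 9.23095703e-05  9.99297400e-01 -3.74790391e-02  1.41811658e-04] [-2.98640711  1.28831555  6.61455108]
```

jog_arm:
  motion:
    - [0,0,0,0,0,-15,10]
    - [0,0,0,0,0,-50,10]
    - [0,0,0,0,0,-95,10]
    - [0,0,0.03,-8,-35,-130,10]
    - [0,0,0.06,-18,-85,-136,10]
    - [0,0,0.1,-30,-140,-136,10]
    - [0,0,0.14,-42,-195,-136,10]
    - [0,0,0.18,-54,-250,-136,10]
    - [0,0,0.22,-64,-300,-136,10]
    - [0,0,0.22,-72,-343,-136,10]

```text
t: 16.25
eef_pos: [0.46, 0.2785, 0.1399]
tool_rot: [0.0, 0.989, -0.147, -0.001]
contact_force: [1.1, -0.3, -5.2]
gripper_width: 0.38
grasp_force: 117.9
```

jog_arm:
  motion:
    - [0,0,0,0,0,0,10]
    - [0,0,0,0,0,0,10]

```text
t: 16.5
eef_pos: [0.4609, 0.2759, 0.1395]
tool_rot: [0.001, 0.989, -0.147, -0.001]
contact_force: [0.3, -0.2, -5.4]
gripper_width: 0.374
grasp_force: 118.2
```

```bash
python3 - <<'E'
from h import *
np.set_printoptions(precision=4,suppress=True)
o,w=wrist(); t=bot.read_camera("top"); s=bot.read_camera("scene")
print(o["t"],o["eef_pos"],o["tool_rot"],o["contact_force"],o["torque"],w["W"][:3,3])
go(.4614,.2766,.14,-.295)
for n in ["nose_grip","drawbar_grip","lever_pad"]:
    d=bot.tip_of(n,w)
    if d: print(n,wz(w,d[0]["xy"],.136+dict(nose_grip=.022,drawbar_grip=.022,lever_pad=.076)[n]))
    r=[bot.tip_of(n,p) for p in(s,t)]
    if all(r): print(n,tri([(s,r[0][0]["xy"]),(t,r[1][0]["xy"])]))
b=rectify(w,.18,.56,.25,.13,400); a=cv2.resize(s["pixels"][170:370,130:330],(400,400)); 
cv2.imwrite("pics/m.png",np.hstack([b,a])[:,:,::-1])
E
```

```text
16.5 [0.4609 0.2759 0.1395] [ 0.0009  0.9891 -0.1472 -0.0006] [ 0.2746 -0.1774 -5.4201] [ 0.107   0.4872 -0.1175] [0.5323 0.2539 0.2811]
turn [ 0.0012  0.0001 -0.0026] shift mm [-0.7 -1.3 -0.3]
nose_grip [0.592  0.236  0.1524]
drawbar_grip [0.4628 0.2749 0.158 ]
drawbar_grip [0.4637 0.2796 0.1498]
lever_pad [0.5286 0.2551 0.212 ]
```

View pics/m.png

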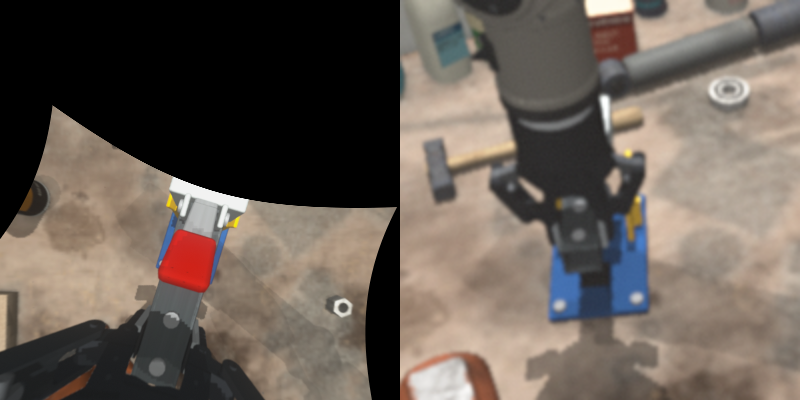

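The pictures show the coupler above the stand, its nose between the yellow cheeks (left picture, about (205,200)), drawbar along the stand axis, lever up. I'll lower it in stages.

jog_arm:
  motion:
    - [0,0,0,0,-0.8,0,10]
    - [0,0,0,0,-0.8,20,10]
    - [0,0,0,0,-0.8,38,10]
    - [0,0,0,0,-0.8,50,10]
    - [0,0,0,0,-0.8,57,10]
    - [0,0,0,0,-0.8,62,10]
    - [0,0,0,0,-0.8,62,10]

```text
t: 17.98
eef_pos: [0.4618, 0.2777, 0.0777]
tool_rot: [0.0, 0.989, -0.147, -0.0]
contact_force: [0.2, -0.1, -4.5]
gripper_width: 0.379
grasp_force: 118.2
```

```bash
python3 - <<'E'
from h import *
for i in range(3):
    o=bot.get_obs(); bot.read_camera("top"); print(o["eef_pos"],o["contact_force"],o["torque"])
go(.4614,.2766,.0494,-.295)
E
```

```text
[0.46176324 0.27770984 0.07769835] [ 0.21710331 -0.10904135 -4.54993964] [0.11893842 0.50013321 0.02653832]
[0.4619252  0.27781206 0.07799484] [-5.08243681e-01 -3.32698394e-03 -5.23019888e+00] [0.15806969 0.46190067 0.01198875]
[0.4620629  0.27788297 0.07818573] [ 0.36475274 -0.08290862 -4.75765162] [0.1181074  0.42286359 0.01299133]
turn [-0.0007 -0.0006 -0.0002] shift mm [-0.3  1.5 28.8]
```

jog_arm:
  motion:
    - [0,0,0,0,1.3,3,10]
    - [0,0,0,0,1.3,7,10]
    - [0,0,0,0,1.3,10,10]
    - [0,0,0,0,1.3,12,10]
    - [0,0,0,0,1.3,12,10]

```text
t: 18.75
eef_pos: [0.4612, 0.2764, 0.0656]
tool_rot: [0.0, 0.989, -0.147, -0.0]
contact_force: [-0.6, 0.1, -5.4]
gripper_width: 0.38
grasp_force: 118.2
```

```bash
python3 - <<'E'
from h import *
for i in range(2):
    o=bot.get_obs(); bot.read_camera("top"); print(o["eef_pos"],o["contact_force"],o["torque"])
go(.4614,.2766,.0494,-.295)
E
```

```text
[0.46124462 0.27640762 0.06557736] [-0.58144264  0.12709621 -5.42509193] [ 0.13506808  0.41336835 -0.06639827]
[0.46132971 0.276446   0.06570255] [-0.38085067  0.45508693 -4.58426699] [0.12760387 0.51705976 0.02800212]
turn [-0.     -0.     -0.0002] shift mm [-0.  -0.1 16.4]
```

jog_arm:
  motion:
    - [0,0,0,0,0,3,10]
    - [0,0,0,0,0,6,10]
    - [0,0,0,0,0,9,10]
    - [0,0,0,0,0,11,10]
    - [0,0,0,0,0,12,10]

```text
t: 19.48
eef_pos: [0.4613, 0.2764, 0.0536]
tool_rot: [0.0, 0.989, -0.147, -0.0]
contact_force: [0.5, 1.2, -5.0]
gripper_width: 0.377
grasp_force: 118.2
```

jog_arm:
  motion:
    - [0,0,0,0,0,1.5,10]
    - [0,0,0,0,0,3,10]
    - [0,0,0,0,0,4,10]
    - [0,0,0,0,0,4,10]

```text
t: 19.98
eef_pos: [0.4614, 0.2765, 0.0499]
tool_rot: [-0.0, 0.989, -0.147, 0.0]
contact_force: [-0.7, -0.1, -2.9]
gripper_width: 0.377
grasp_force: 118.3
```

jog_arm:
  motion:
    - [0,0,0,0,0,0.6,10]
    - [0,0,0,0,0,1.2,10]
    - [0,0,0,0,0,1.2,10]

```text
t: 20.35
eef_pos: [0.4615, 0.2765, 0.0494]
tool_rot: [-0.0, 0.989, -0.147, 0.0]
contact_force: [-4.0, -2.1, 5.8]
gripper_width: 0.375
grasp_force: 119.9
```

jog_arm:
  motion:
    - [0,0,0,0,0,0,45]
    - [0,0,0,0,0,0,70]
    - [0,0,0,0,0,0,85]
    - [0,0,0,0,0,0,85]
    - [0,0,0,0,0,-10,85]
    - [0,0,0,0,0,-40,85]
    - [0,0,0,0,0,-90,85]
    - [0,0,0,0,0,-140,85]
    - [0,0,0,0,0,-160,85]
    - [0,0,0,0,0,-160,85]

```text
t: 21.6
eef_pos: [0.4623, 0.2771, 0.2109]
tool_rot: [-0.001, 0.989, -0.147, 0.002]
contact_force: [-0.4, -0.8, -0.1]
gripper_width: 0.99
grasp_force: 0.0
```

```bash
python3 - <<'E'
from h import *
np.set_printoptions(precision=4,suppress=True)
o,w=wrist(); t=bot.read_camera("top"); s=bot.read_camera("scene")
print(o["t"],o["eef_pos"],o["tool_rot"],o["contact_force"],w["W"][:3,3])
for n,z in [("nose_grip",.067),("socket",.061),("drawbar_grip",.067),("lever_pad",.12)]:
    d=bot.tip_of(n,w)
    if d: print(n,"wrist",wz(w,d[0]["xy"],z))
    r=[bot.tip_of(n,p) for p in(s,t)]
    if all(r): print(n,tri([(s,r[0][0]["xy"]),(t,r[1][0]["xy"])]))
b=rectify(w,.089,.54,.25,.13,400); a=cv2.resize(s["pixels"][200:350,150:300],(400,400)); 
cv2.imwrite("pics/n.png",np.hstack([b,a])[:,:,::-1])
E
```

```text
21.6 [0.4623 0.2771 0.2109] [-0.0014  0.9891 -0.1471  0.0017] [-0.4231 -0.788  -0.1342] [0.533  0.2546 0.3528]
nose_grip wrist [0.593  0.2369 0.067 ]
nose_grip [0.588  0.2357 0.0681]
socket wrist [0.589  0.2374 0.061 ]
socket [0.5833 0.2355 0.0697]
drawbar_grip wrist [0.4619 0.276  0.067 ]
drawbar_grip [0.4699 0.2768 0.0651]
lever_pad wrist [0.5301 0.2575 0.12  ]
lever_pad [0.5212 0.2616 0.1287]
```

View pics/n.png

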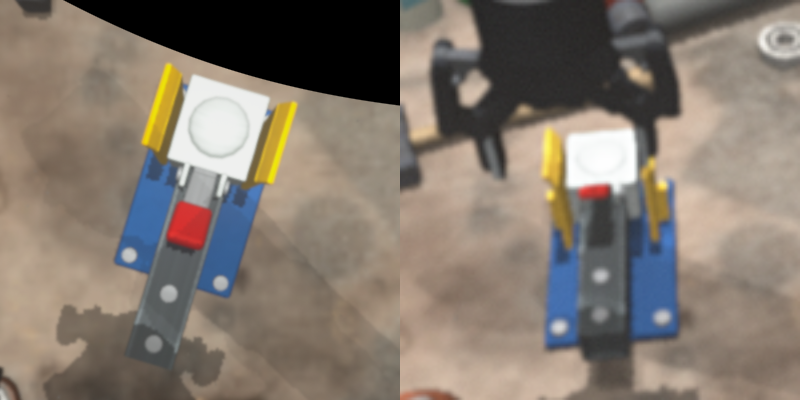

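Left: the socket is seated between the cheeks, nose centre (218,128) giving (0.587,0.238), which matches the ball. Right: the drawbar lies on the rest and the red lever is still up at (593,190). Next I'll close the fingers and press the lever.

jog_arm:
  motion:
    - [0,0,0,30,0,0,40]
    - [0,0,0,60,0,0,0]
    - [0,0,0,60,0,15,0]
    - [0,0,0,60,0,30,0]
    - [0,0,0,60,0,45,0]
    - [0,0,0,60,0,55,0]
    - [0,0,0,60,0,55,0]
  grip_force: 40

```text
t: 23.22
eef_pos: [0.5179, 0.2589, 0.1526]
tool_rot: [0.001, 0.989, -0.147, -0.001]
contact_force: [-0.5, -0.3, 0.8]
gripper_width: -0.002
grasp_force: 0.0
```

```bash
python3 - <<'E'
from h import *
o=bot.get_obs();print(o["eef_pos"],o["contact_force"],o["gripper_width"])
go(.5205,.2587,.135,-.295);go(.5100,.2619,.094,-.295)
E
```

```text
[0.51794294 0.25889327 0.15261132] [-0.5365511  -0.33626085  0.75317396] -0.0022421831164841904
turn [0.0013 0.0014 0.0004] shift mm [ 2.5 -0.6 17.6]
turn [0.0013 0.0014 0.0004] shift mm [-8.4 -0.6 58.6]
```

jog_arm:
  motion:
    - [0,0,0,1,-0.6,10,0]
    - [0,0,0,0,-0.6,18,0]
    - [0,0,0,-1,-0.6,25,0]
    - [0,0,0,-2,-0.6,32,0]
    - [0,0,0,-4,-0.6,39,0]
    - [0,0,0,-6,-0.6,46,0]
    - [0,0,0,-7,-0.6,52,0]
    - [0,0,0,-8,-0.6,56,0]
    - [0,0,0,-8,-0.6,58,0]
    - [0,0,0,-8,-0.6,58,0]

```text
t: 24.48
eef_pos: [0.5109, 0.2623, 0.0959]
tool_rot: [-0.0, 0.989, -0.147, -0.0]
contact_force: [-3.8, 0.8, 7.9]
gripper_width: -0.001
grasp_force: 3.2
```

Resistance so far is only the lever's own friction. I'll press gently on to the stop.

jog_arm:
  motion:
    - [0,0,0,0,0,1,0]
    - [0,0,0,0,0,2,0]
    - [0,0,0,0,0,3,0]
    - [0,0,0,0,0,3,0]

```text
t: 24.98
eef_pos: [0.5103, 0.2629, 0.0942]
tool_rot: [-0.0, 0.989, -0.147, -0.001]
contact_force: [-10.0, -0.7, 19.1]
gripper_width: 0.002
grasp_force: 9.6
```

jog_arm:
  motion:
    - [0,0,0,0,0,1,0]
    - [0,0,0,0,0,1.5,0]
    - [0,0,0,0,0,1.5,0]

```text
t: 25.35
eef_pos: [0.5101, 0.2632, 0.0937]
tool_rot: [-0.0, 0.989, -0.147, -0.001]
contact_force: [-11.4, -1.6, 27.9]
gripper_width: 0.0
grasp_force: 13.8
```

Firm stop at 28 N, right at the expected height. I'll retreat and check.

jog_arm:
  motion:
    - [0,0,0,0,0,-6,0]
    - [0,0,0,0,0,-30,0]
    - [0,0,0,-10,0,-70,0]
    - [0,0,0,-30,0,-120,0]
    - [0,0,0,-50,0,-150,0]
    - [0,0,0,-50,0,-150,0]
    - [0,0,0,-50,0,-150,0]

```text
t: 26.22
eef_pos: [0.4638, 0.2754, 0.2401]
tool_rot: [0.001, 0.989, -0.148, -0.0]
contact_force: [-0.3, -0.3, -0.5]
gripper_width: -0.002
grasp_force: 0.0
```

```bash
python3 - <<'E'
from h import *
np.set_printoptions(precision=4,suppress=True)
o,w=wrist(); t=bot.read_camera("top"); s=bot.read_camera("scene")
print(o["t"],o["eef_pos"],o["contact_force"])
d=bot.tip_of("lever_pad",w)
if d: print("pad",d[0],wz(w,d[0]["xy"],.094), "expected",(.5875-.082*.957,.2383+.082*.291))
for n in ["bearing","hex_nut","driver_red","hammer"]:
    r=bot.tip_of(n,t); print(n,r and onz(t,r[0]["xy"],0))
b=rectify(w,.094,.54,.25,.10,400); a=cv2.resize(s["pixels"][200:350,150:300],(400,400)); 
cv2.imwrite("pics/z.png",np.hstack([b,a])[:,:,::-1])
E
```

```text
26.225 [0.4638 0.2754 0.2401] [-0.2988 -0.2754 -0.5265]
pad {'xy': [313.6, 157.0], 'score': 0.63} [0.5132 0.2618 0.094 ] expected (0.509026, 0.262162)
bearing [0.7425 0.0138 0.    ]
hex_nut [0.7508 0.2685 0.    ]
driver_red [ 0.7508 -0.298   0.    ]
hammer [0.749  0.2648 0.    ]
```

View pics/z.png

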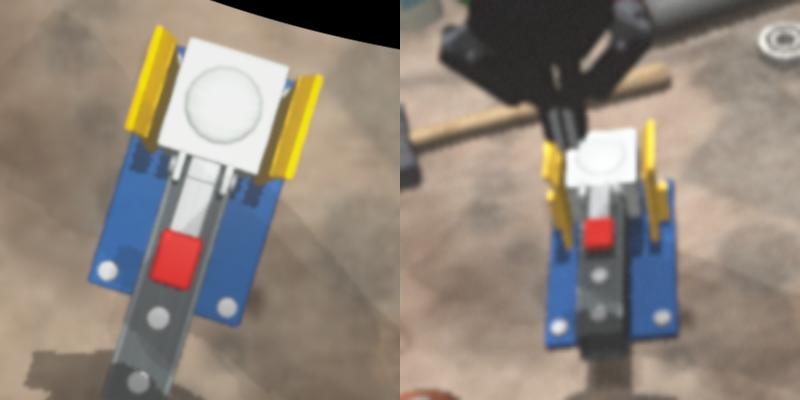

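The lever lies flat: pad centre at (176,260) gives (0.510,0.262), its latched place, with the full 28 mm showing. The coupler is seated. The bystanders read where they started, except that the network's hex-nut hit landed on the hammer; nothing passed near the nut.

```bash
python3 -c "
from station import bot
print(bot.hand_in())"
```

```text
the job is handed in; nothing more can be done
None
```

The coupler is seated on the ball with its drawbar on the rubber rest and the lever pressed fully down, and the job was handed in at about 26 s; the bearing, screwdriver and hammer had not moved, but the hex nut was not re-measured at the end (nothing passed near it).

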